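# Put the cover on the inclined tumbler barrel

## Task

Close the small polishing tumbler: put its loose round cover on the mouth of the slanted barrel so that the four dogs under the cover drop into the four notches of the rim and the cover sits fully down on the rim all round, then let go of it. Do not force or hammer it down, and leave the bottle, the pliers, the dish and the ramekin where they stand.

Things in the scene. Friction and masses are not known exactly. Their poses are not given: they have to be found in the camera images.
- cover: Loose aluminium cover: disc 103 mm across, 5 mm thick, black bar handle on top, 0.22 kg. Origin: centre of the disc's underside, the face that seats on the rim; z points up through the handle. Under it a round spigot 85 mm across reaches down to z = -14 mm, tapering below z = -7 mm to 75 mm at its foot. It starts flat on the worktop on its spigot, origin 14 mm above the worktop.
- cover_handle (a point): Centre of the top of the cover's black bar handle, 31 mm above the cover's origin; axes as the cover's. The bar is 46 mm long (along x), 14 mm thick (along y) and 26 mm high; it stands on the disc's top face (z = 5 mm of the cover).
- cover_dog (a point): Foot of one of the cover's four dogs (keys), 44 mm from the cover's axis on its +x; the others are on -x, +y, -y. Each stands out beside the spigot to 50 mm from the axis, is 10 mm wide (7 mm at its foot) and reaches 8 mm down from the disc. Four dark rivets near the edge of the disc's top mark them.
- tumbler: Fixed bench tumbler: grey wedge-shaped housing 156 mm (x) by 136 mm (y), origin under its centre, x to its back. It carries a steel barrel 104 mm across and 75 mm long whose axis leans 25 degrees from vertical to the housing's -x side, towards the robot. Nothing is above the mouth.
- mouth (a point): Centre of the barrel's mouth in the plane of the rim's top, 139 mm above the worktop. z: the barrel's axis, out of the mouth; y level; x up the slope to the back. Does not turn with the barrel. Mouth 89 mm across inside, rim 7.5 mm wide. Seated, the cover's origin is here; with the dogs standing on the rim between notches it is 8 mm further out along z, the spigot 6 mm in the mouth.
- barrel_foot (a point): Centre of the barrel's underside, 75 mm below the mouth along the axis; axes as point mouth. Rim: four notches 90 degrees apart, 17 mm wide, 10 mm deep, turned about the axis up to 35 degrees either way from the mouth's x and y axes. That angle is not reported: see it, or feel it by turning the cover under a 5 N push until it drops. A brake stops the barrel turning along.
- adhesive_bottle: Bystander: small white bottle with a dark red cap, 29 mm across, 88 mm tall, standing; origin under its centre.
- pliers: Bystander: long-nose pliers with blue-green grips lying on the worktop, 137 mm long, 11 mm high; origin under the centre.
- silver_dish: Bystander: scalloped silver dish, 101 mm across, 20 mm high; origin under its centre.
- ramekin: Bystander: small white ribbed cup, 49 mm across, 27 mm high; origin under its centre.

How it is judged (in metres and radians):
At the end, for the whole second after the job is handed in: The cover lies on the barrel's rim with its dogs in the notches: its underside within 2.5 mm of the rim's top face and within 0.035 rad (2 degrees) of parallel to it, its centre within 5 mm of the mouth's centre, handle outward, at rest and released (z of cover in the frame of mouth between -0.0025 and 0.0025 m and distance between cover and mouth below 0.005 m and angle between the z axis of cover and the z axis of mouth, either way round below 0.035 rad and angle between cover's own z axis and vertical below 0.8 rad and linear speed of cover below 0.01 m/s); the robot touches nothing.
It fails at once if the cover is forced or hammered onto the tumbler (more than 120 N between them) (contact force between cover and tumbler above 120 N).
It fails at once if a bystander (bottle, pliers, dish, ramekin) is pushed more than 25 mm away or the bottle is knocked over (distance of any of adhesive_bottle, pliers, silver_dish, ramekin from where it was at the start of the episode above 0.025 m or angle between adhesive_bottle's own z axis and vertical above 0.5 rad).
It also fails if it takes over 64 s, if anything falls off the work surface, if the arm or the gripper's body presses on something with over 40 N, if the wrist force passes 120 N, or if a joint passes its speed limit or range.

## Robot

A 6-joint arm with a two-finger parallel gripper is mounted at the origin on a cart in front of the work surface, level with it; the furniture and walls round the work are solid. World frame = base frame: x ahead of the robot, y to its left, z up, the work surface at z = 0. Lengths are in mm, angles in rad, forces in N, time in s.
With the tool pointing down it reaches from about 350 to 875 mm from the base axis. Payload 4.2 kg.
Tool frame: the origin (TCP) lies between the finger pads; the fingertips stand 14 mm ahead of it and the grasp point (between the pads) lies 5 mm behind it; z points along the fingers, y is the line along which they close (so a half turn about z gives the same grasp; the last joint's range is limited). The gripper opens to 85 mm and grips with 20 to 120 N. Pads are 22 mm wide; open, the fingers measure 114 mm over their backs; the gripper's body (76 mm by 85 mm) begins 54 mm behind the grasp point. The pads swing forward as they close: fully open they stand 13 mm farther back than shut.
Start: joints at [-0.901, 0.385, 0.008, 0, -1.194, -0.259], TCP at [249.602, -572.973, 224.112] pointing down, gripper open.
Joint ranges: [-3.14, 3.14], [-1.21, 2.06], [-1.07, 1.41], [-3.16, 2.05], [-2.99, -0.16], [-3.1, 3.1]. Speed limits (rad/s): [2.79, 2.79, 3.14, 3.14, 3.14, 3.14].

## Interface

Orientations are given as a unit quaternion [x, y, z, w].
In Python, from bench import * gives the robot as it stands.
- The arm moves only by the tool carry_out, never from a script. Its argument "motion" is a list of rows, each a list of 7 numbers: the turn, a rotation vector about the tool's x, y, z in rad, then the shift along the tool's x, y, z in mm, then the opening, from -1 (shut) to 1 (fully open), so that 0 is half open. A call has 1 to 5 rows; each row is the pose to reach, as a shift and turn from the pose commanded when the call began, along the tool's axes at that moment; what a row does not reach only later rows make up. A row lasts 1/8 s, in which the tool goes at most 62.5 mm and 10.7 degrees, less where a joint would pass 70% of its speed; a pose out of reach is approached as far as the arm can. A call with a gripper value outside its range is refused whole. The fingers move at their own pace and stop on an object; the grip force is fixed at half the most. Time passes only in rows, so rows that repeat a pose let the fingers close. It gives the time, the measured TCP pose, the force, the opening and the grip force at its end, in the units of the state.
- read_state(): the state, without advancing time (a new reading comes with each control period).
- get_image(name): name is "side" or "top" or "wrist"; returns a dict with "color" (420x560x3 uint8, blue, green, red), "mtx" (3x3 intrinsics, pixels), "position" and "orientation" of the camera in the world. Camera axes: x right, y down, z forward; pixel columns grow to the right and rows downward; lengths in mm; the calibration is good to about 2 mm. A picture is of the moment at which its call begins. There is no depth.
- job_done(): hands the job in; it is judged then, once.
The state is a dict: "clock": time; "joints": joint angles; "joint_vel": joint speeds; "joint_efforts": joint torques, N m; "position": TCP position; "ee_rot": TCP orientation; "contact_force": force on the tool from outside, world axes, zero at the start; "wrist_torque": the same for the moment, N m; "gripper_width": finger opening in mm; "grasp_force": force on a finger pad.
Only numpy, scipy, OpenCV 4.12 (cv2) and the standard library are available. Lean on these libraries where they do the work, as an engineer would, in place of code of your own. Each camera call takes 0.05 s, during which the arm holds its last target. There are 200 camera calls.

## Working session

There is one attempt and no reset: what is moved stays moved. The work goes in short steps, Python scripts to look and compute and a tool call to move; the robot and the scene stay as the last step left them, time stands still between calls to the robot, and variables do not carry over. Pictures are saved under pics/ and viewed, at most 10 in all, crops included, and the job is handed in when it is done.

Besides the shell and the picture viewer there is one more tool, called after "Call:" as name([rows], argument=value, ...), one row to a line, values as JSON. carry_out: Moves the arm, as the interface text tells. Its arguments: {"type":"object","properties":{"motion":{"type":"array"}},"required":["motion"]}

```bash
mkdir -p pics; cat > h.py <<'E'
from bench import *
import numpy as np, cv2
from scipy.spatial.transform import Rotation as R
np.set_printoptions(precision=3,suppress=True)
def ray(im,px):
    d=np.linalg.inv(im["mtx"])@np.array([px[0],px[1],1.0])
    d=R.from_quat(im["orientation"]).apply(d); return np.array(im["position"]),d/np.linalg.norm(d)
def onz(im,px,z):
    o,d=ray(im,px); return o+d*(z-o[2])/d[2]
def proj(im,P):
    p=R.from_quat(im["orientation"]).inv().apply(np.array(P)-np.array(im["position"])); q=im["mtx"]@p.T if p.ndim==2 else im["mtx"]@p
    q=q.T if p.ndim==2 else q
    return (q/q[...,2:3])[...,:2]
E
python3 - <<'E'
from h import *
import pickle
for n in ["side","top"]:
    im=get_image(n); pickle.dump(im,open(f"pics/{n}0.pkl","wb")); cv2.imwrite(f"pics/{n}0.png",im["color"])
    print(n,im["mtx"],im["position"],im["orientation"])
print(read_state())
E
```

```text
side [[444.488   0.    275.797]
 [  0.    444.488 211.732]
 [  0.      0.      1.   ]] [181.603 904.787 675.081] [-0.171  0.855 -0.481  0.095]
top [[486.011   0.    281.767]
 [  0.    486.011 216.71 ]
 [  0.      0.      1.   ]] [ 228.962   61.889 1583.321] [-0.666  0.738 -0.076  0.069]
{'clock': 0.1, 'joints': array([-0.901,  0.385,  0.007, -0.   , -1.194, -0.259]), 'joint_vel': array([-0.001, -0.001,  0.004,  0.003,  0.001,  0.001]), 'joint_efforts': array([ -0.001, -39.332,  18.893,   4.198,  -0.003,   0.   ]), 'position': array([ 249.37 , -572.503,  223.109]), 'ee_rot': array([-0.204,  0.979,  0.001, -0.   ]), 'contact_force': array([ 0.065,  0.325, -0.279]), 'wrist_torque': array([-0.004,  0.023, -0.007]), 'grasp_force': 0.0, 'gripper_width': 85.18600211353684}
```

View pics/top0.png

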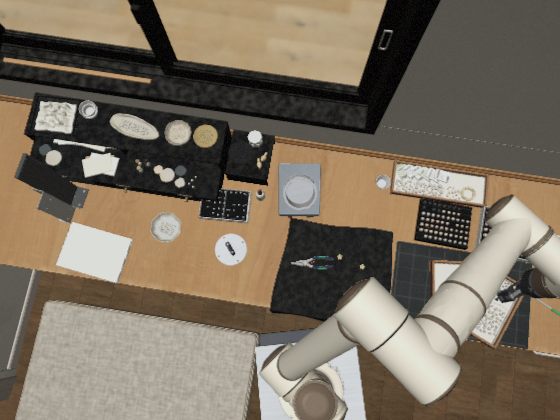

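View pics/side0.png

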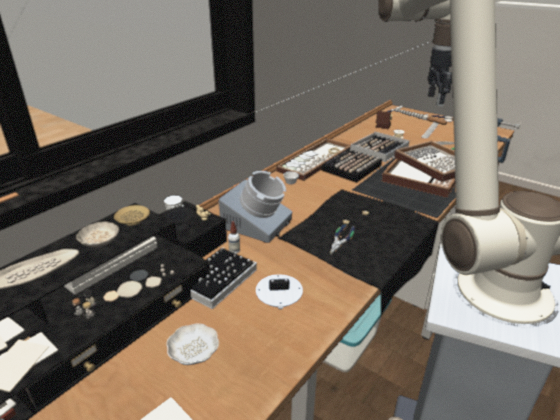

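The top view shows the cover at about (230,249) with its black handle, and the tumbler at about (299,190). The side view shows the cover at (279,290) and the mouth at (264,190). I'll enlarge both regions.

```bash
python3 - <<'E'
from h import *
import pickle
t=pickle.load(open("pics/top0.pkl","rb")); s=pickle.load(open("pics/side0.pkl","rb"))
a=cv2.resize(t["color"][155:275,205:345],None,fx=4,fy=4,interpolation=cv2.INTER_CUBIC)[:, :400]
a=cv2.resize(t["color"][155:275,205:335],(520,480),interpolation=cv2.INTER_CUBIC)
b=cv2.resize(s["color"][165:315,215:305],(270,450),interpolation=cv2.INTER_CUBIC)
c=np.zeros((480,790,3),np.uint8); c[:,:520]=a; c[:450,520:790]=b
cv2.imwrite("pics/c1.png",c)
# cover disc mask
hsv=cv2.cvtColor(t["color"],cv2.COLOR_BGR2HSV)
m=((hsv[...,1]<40)&(hsv[...,2]>150)).astype(np.uint8); m[:225]=0;m[275:]=0;m[:,:205]=0;m[:,255:]=0
cs=max(cv2.findContours(m,0,2)[0],key=cv2.contourArea); e=cv2.fitEllipse(cs); print(e, onz(t,e[0],19))
k=((hsv[...,2]<70)).astype(np.uint8); k[:236]=0;k[262:]=0;k[:,:217]=0;k[:,244:]=0
r=max(cv2.findContours(k,0,2)[0],key=cv2.contourArea); q=cv2.minAreaRect(r); print(q, onz(t,q[0],45))
box=cv2.boxPoints(q); print(np.array([onz(t,p,45)[:2] for p in box]))
for px in [(299,190)]: print(onz(t,px,139))
E
```

```text
((230.41880798339844, 249.023193359375), (30.673728942871094, 31.526309967041016), 66.4267349243164) [464.338 206.609  19.   ]
((230.2646942138672, 247.441162109375), (7.202939987182617, 2.057982921600342), 59.03623962402344) [465.549 204.282  45.   ]
[[474.661 212.311]
 [477.49  206.428]
 [456.456 196.27 ]
 [453.644 202.143]]
[606.795 -28.76  139.   ]
```

View pics/c1.png

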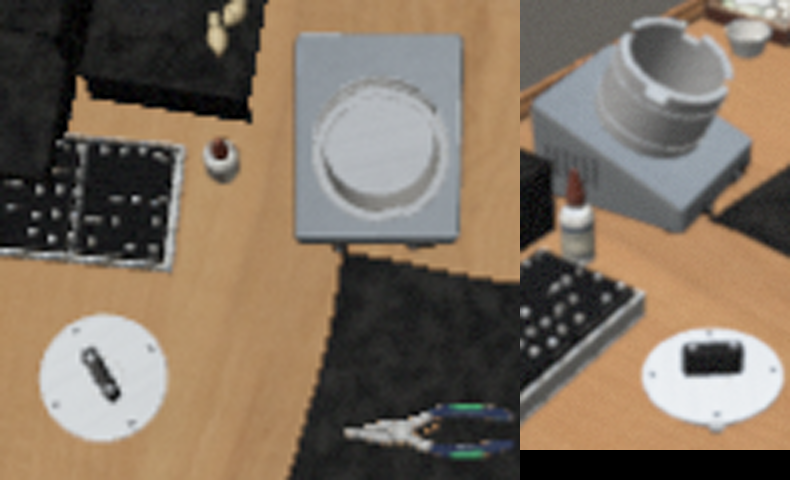

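```bash
cat >> h.py <<'E'
def tri(a,pa,b,pb):
    o1,d1=ray(a,pa); o2,d2=ray(b,pb)
    s=np.linalg.lstsq(np.c_[d1,-d2],o2-o1,rcond=None)[0]
    A,B=o1+s[0]*d1,o2+s[1]*d2; return (A+B)/2, np.linalg.norm(A-B)
def row(p,Rt):
    "turn and shift from measured pose to target"
    st=read_state(); R0=R.from_quat(st["ee_rot"])
    return np.r_[(R0.inv()*Rt).as_rotvec(), R0.inv().apply(np.array(p)-st["position"])]
E
python3 - <<'E'
from h import *
import pickle
t=pickle.load(open("pics/top0.pkl","rb")); s=pickle.load(open("pics/side0.pkl","rb"))
print("mouth",tri(t,(300,192.2),s,(266.7,185.7)), onz(t,(300,192.2),139))
C=lambda u,v:(205+u/4,155+v/4)
for a,b in [((297,240),(297,36)),((459,240),(459,36))]:
    d=onz(t,C(*b),100)-onz(t,C(*a),100); print("yaw",np.arctan2(d[1],d[0]),np.linalg.norm(d))
a,b=onz(t,C(76,330),19),onz(t,C(130,423),19); d=b-a; print("handle",np.arctan2(d[1],d[0]),(a+b)/2,np.linalg.norm(d))
a,b=onz(t,C(150,348),19),onz(t,C(55,404),19); d=b-a; print("y riv",np.arctan2(d[1],d[0]),(a+b)/2,np.linalg.norm(d))
w=get_image("wrist"); st=read_state(); R0=R.from_quat(st["ee_rot"])
print("cam in tool",R0.inv().apply(w["position"]-st["position"]),(R0.inv()*R.from_quat(w["orientation"])).as_matrix(),w["mtx"])
# view pose: tool down, above mouth
E
```

```text
mouth (array([598.857, -32.264, 131.355]), np.float64(5.359534555207294)) [599.548 -31.048 139.   ]
yaw -0.10133824016694015 166.31298630731555
yaw -0.11835537211233849 166.31977543462725
handle -2.705212437033944 [464.095 205.66   19.   ] 88.51877359408812
y riv 2.0098632213213286 [464.401 205.819  19.   ] 88.75059949020573
cam in tool [  78.634    0.52  -148.706] [[-0.001 -0.953 -0.305]
 [ 1.    -0.001  0.001]
 [-0.001 -0.305  0.953]] [[308.763   0.    277.807]
 [  0.    308.763 211.432]
 [  0.      0.      1.   ]]
```

```bash
cat >> h.py <<'E'
yaw=-0.11; M=np.array([600,-31.0,139.0])
def mouthR(yaw): return R.from_euler('z',yaw)*R.from_euler('y',-np.radians(25))
def toolR(a): 
    "tool z into the mouth, tool x at angle a about mouth z from mouth x"
    return mouthR(yaw)*R.from_euler('z',a)*R.from_euler('x',np.pi)
def downR(a): return R.from_euler('z',a)*R.from_euler('x',np.pi)
E
cat > view.py <<'E'
from h import *
Rt=toolR(np.pi); A=Rt.apply([0,0,-1]); p=M+90*A-50*Rt.apply([1,0,0])
print("axis",A,p); print(row(p,Rt)); print(row(p+[0,0,60],Rt)); print(row((np.array([249,-573,223])+[607,-30,320])/2,R.from_quat(read_state()["ee_rot"])))
print(read_state()["joints"],read_state()["clock"],read_state()["position"])
E
python3 view.py
```

```text
axis [-0.42   0.046  0.906] [607.236 -31.799 241.699]
[   0.115   -0.427    0.512 -543.975  353.001  -17.929]
[   0.115   -0.427    0.512 -543.965  353.101  -77.929]
[   0.       0.       0.    -271.965  177.331  -47.975]
[-0.901  0.385  0.007 -0.    -1.194 -0.259] 0.15 [ 249.404 -572.593  223.277]
```

Call:
carry_out([
  [0, 0, 0, -20, 15, -55, 1],
  [0.02, -0.08, 0.1, -70, 45, -78, 1],
  [0.04, -0.16, 0.2, -120, 78, -78, 1],
  [0.06, -0.24, 0.3, -170, 110, -78, 1],
  [0.08, -0.32, 0.4, -220, 143, -78, 1],
])

```text
clock: 0.78
position: [395.0, -352.6, 302.3]
ee_rot: [-0.001, 0.986, -0.006, 0.165]
contact_force: [0.9, 1.1, 1.6]
gripper_width: 85.0
grasp_force: 0.0
```

```bash
python3 view.py
```

```text
axis [-0.42   0.046  0.906] [607.236 -31.799 241.699]
[   0.03    -0.105    0.108 -182.596  321.425  122.358]
[   0.03    -0.105    0.108 -202.078  320.652   65.615]
[  0.      0.      0.    -21.432  51.497  39.188]
[-0.516  0.051 -0.205 -0.176 -1.025 -0.982] 0.775 [ 395.042 -352.63   302.265]
```

Call:
carry_out([
  [0.03, -0.1, 0.1, -31, 53, 17, 1],
  [0.03, -0.1, 0.1, -61, 106, 35, 1],
  [0.03, -0.1, 0.1, -92, 160, 55, 1],
  [0.03, -0.1, 0.1, -122, 213, 77, 1],
  [0.03, -0.1, 0.1, -152, 266, 100, 1],
])

```text
clock: 1.4
position: [564.1, -93.7, 254.5]
ee_rot: [0.047, 0.976, -0.013, 0.213]
contact_force: [0.5, -0.7, 1.7]
gripper_width: 85.7
grasp_force: 0.0
```

```bash
python3 view.py
```

```text
axis [-0.42   0.046  0.906] [607.236 -31.799 241.699]
[  0.001  -0.007   0.013 -28.289  65.936  26.702]
[  0.001  -0.007   0.013 -53.254  65.659 -27.857]
[   0.       0.       0.      98.012 -220.174  -62.408]
[ 0.178  0.071 -0.478  0.204 -0.618 -1.989] 1.4 [564.119 -93.748 254.514]
```

Call:
carry_out([
  [0, 0, 0, -20, 40, 10, 1],
  [0, 0, 0.01, -28, 64, 15, 1],
  [0, 0, 0.01, -28, 64, 15, 1],
  [0, 0, 0.01, -28, 64, 15, 1],
])

```text
clock: 1.9
position: [600.9, -35.8, 251.9]
ee_rot: [0.053, 0.976, -0.012, 0.212]
contact_force: [0.6, 0.3, 0.8]
gripper_width: 85.5
grasp_force: 0.0
```

```bash
python3 - <<'E'
from h import *
import pickle
w=get_image("wrist"); pickle.dump(w,open("pics/w1.pkl","wb")); cv2.imwrite("pics/w1.png",w["color"])
print(read_state()["joints"],read_state()["position"],w["position"],w["orientation"],proj(w,M))
E
```

```text
[ 0.282  0.127 -0.445  0.278 -0.619 -2.158] [600.858 -36.134 252.189] [467.775 -21.155 354.971] [0.695 0.623 0.24  0.268] [283.497 153.312]
```

View pics/w1.png

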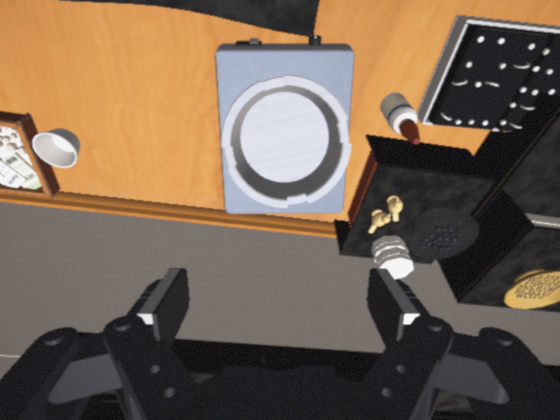

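The wrist view shows the mouth at about (285,141), its rim about 62 px in radius, with gaps in the white rim. I'll enlarge it to measure the ellipse and notches.

```bash
python3 - <<'E'
from h import *
import pickle
w=pickle.load(open("pics/w1.pkl","rb"))
c=cv2.resize(w["color"][70:215,212:360],None,fx=4,fy=4,interpolation=cv2.INTER_CUBIC)
c=cv2.convertScaleAbs(c,alpha=1.6,beta=-150)
cv2.imwrite("pics/w1c.png",c)
E
```

```text
(no output)
```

View pics/w1c.png

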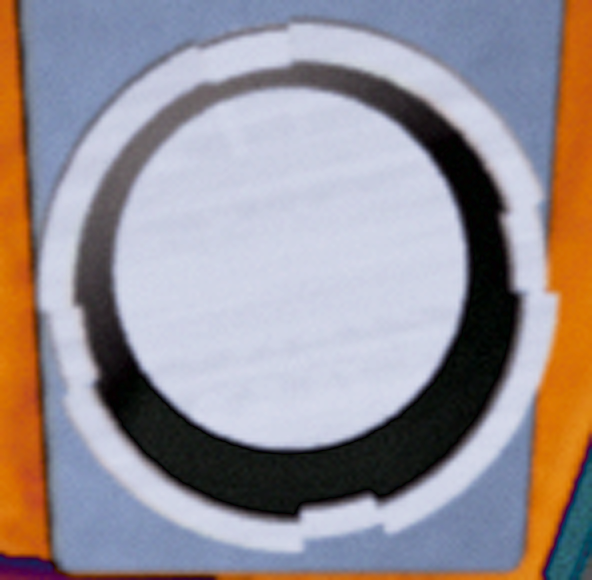

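The notch edges are clear. Outer points in the crop: top (195,47)/(293,20), right (542,200)/(557,293), bottom (303,550)/(390,530), left (40,308)/(68,395). The inner ones pair with these.

```bash
python3 - <<'E'
from h import *
import pickle
from scipy.optimize import least_squares
w=pickle.load(open("pics/w1.pkl","rb"))
N=dict(top=[(195,47),(293,20),(208,82),(293,63)],right=[(542,200),(557,293),(502,212),(520,293)],bottom=[(303,550),(390,530),(300,515),(375,492)],left=[(40,308),(68,395),(77,303),(100,380)])
px=lambda q:(212+q[0]/4-.375,70+q[1]/4-.375)
pts=np.array([px(q) for k in N for q in N[k]]); rad=np.array([52,52,44.5,44.5]*4)
def loc(m,y=-0.11):
    Rm=mouthR(y); n=Rm.apply([0,0,1]); out=[]
    for p in pts:
        o,d=ray(w,p); out.append(Rm.inv().apply(o+d*((m-o)@n)/(d@n)-m))
    return np.array(out)
for free in (0,1):
    f=lambda v:np.hypot(*loc(np.r_[v[:2],v[2] if free else 139])[:,:2].T)-rad
    s=least_squares(f,[600,-31,139]); m=np.r_[s.x[:2],s.x[2] if free else 139]; print(m,np.sqrt(np.mean(s.fun**2)))
    L=loc(m); a=np.degrees(np.arctan2(L[:,1],L[:,0])).reshape(4,4)
    print(a, np.degrees(np.angle(np.mean(np.exp(1j*np.radians(a)),1))))
# housing yaw from crop edges: left (20,0)-(60,565), right (565,0)-(525,575)
E
```

```text
[592.635 -28.139 139.   ] 1.3443508953285528
[[-157.075 -178.398 -156.799 -178.199]
 [ 112.282   91.826  113.372   92.124]
 [   1.603   22.65     0.964   22.711]
 [ -88.487  -68.116  -89.51   -68.602]] [-167.618  102.401   11.982  -78.679]
[595.638 -28.301 133.326] 0.5475677680863585
[[-156.976 -178.397 -156.684 -178.197]
 [ 112.032   91.561  113.079   91.815]
 [   1.602   22.554    0.966   22.594]
 [ -88.223  -67.864  -89.202  -68.306]] [-167.564  102.122   11.929  -78.398]
```

```bash
cat > cov.py <<'E'
from h import *
a=0.433+np.pi; Rt=downR(a); p=np.array([464.2,206,109])-50*Rt.apply([1,0,0])
print(p); print(row(p,Rt)); print(row(p+[0,0,100],Rt)); print(read_state()["joints"])
E
python3 cov.py; python3 - <<'E'
from h import *
import pickle
t=pickle.load(open("pics/top0.pkl","rb")); s=pickle.load(open("pics/side0.pkl","rb"))
print(onz(s,(266.7,185.7),139), onz(t,(205+221/4,155+155/4),44),onz(s,(279,290),19))
for y in (-.11,):
  for m in ([600,-31,139],[594,-28,139]):
    c=np.array(m)+0
    P=np.array([m+mouthR(y).apply([52*np.cos(k),52*np.sin(k),0]) for k in np.linspace(0,2*np.pi,13)[:-1]])
    for im,o,f in((t,(205,155),4),(s,(215,165),3)):
        q=(proj(im,P)-o)*f; print(m,q.min(0),q.max(0))
E
```

```text
[509.586 226.98  109.   ]
[ -0.117   0.417  -0.534 167.973 251.711  80.557]
[ -0.117   0.417  -0.534 126.46  251.643 -10.419]
[ 0.282  0.127 -0.445  0.278 -0.619 -2.158]
[590.08  -18.833 139.   ] [632.034  92.62   44.   ] [460.917 212.216  19.   ]
[600, -31, 139] [312.081  80.919] [447.676 214.493]
[600, -31, 139] [93.477 12.518] [205.738  97.277]
[594, -28, 139] [308.991  88.856] [444.703 222.418]
[594, -28, 139] [98.284 15.044] [210.86  100.248]
```

Call:
carry_out([
  [-0.02, 0.08, -0.1, 25, 50, -2, 1],
  [-0.04, 0.16, -0.2, 50, 100, -4, 1],
  [-0.06, 0.24, -0.3, 76, 151, -6, 1],
  [-0.09, 0.33, -0.42, 101, 202, -8, 1],
  [-0.117, 0.417, -0.534, 126, 251, -10, 1],
])

```text
clock: 2.58
position: [509.9, 227.6, 209.5]
ee_rot: [-0.217, 0.976, 0.001, -0.0]
contact_force: [1.4, 0.0, 0.1]
gripper_width: 85.4
grasp_force: 0.0
```

```bash
python3 cov.py
```

```text
[509.586 226.98  109.   ]
[  0.002  -0.001   0.004   0.503  -0.533 100.501]
[ 0.002 -0.001  0.004  0.558 -0.378  0.501]
[ 0.709  0.283 -0.179 -0.002 -1.108 -1.842]
```

Call:
carry_out([
  [0, 0, 0, 0.5, -0.5, 50, 1],
  [0, 0, 0, 0.5, -0.5, 100, 1],
  [0, 0, 0, 0.5, -0.5, 100, 1],
])

```text
clock: 2.95
position: [508.0, 223.7, 105.6]
ee_rot: [-0.215, 0.977, -0.002, -0.004]
contact_force: [0.6, 0.9, 1.1]
gripper_width: 85.4
grasp_force: 0.0
```

```bash
python3 - <<'E'
from h import *
import pickle
w=get_image("wrist"); pickle.dump(w,open("pics/w2.pkl","wb"))
hsv=cv2.cvtColor(w["color"],cv2.COLOR_BGR2HSV)
m=((hsv[...,1]<45)&(hsv[...,2]>150)).astype(np.uint8)
x,y=proj(w,[464.2,206,19]); print(x,y)
cs=[c for c in cv2.findContours(m,0,2)[0] if cv2.contourArea(c)>2000]
v=w["color"].copy()
for c in cs:
    h=cv2.convexHull(c); e=cv2.fitEllipse(h); print(cv2.contourArea(c),e,onz(w,e[0],19)); cv2.ellipse(v,e,(0,0,255),1)
# hull on plane circle fit
c=min(cs,key=lambda c:abs(c.mean(axis=(0,1))-[x,y]).sum()); P=np.array([onz(w,p[0],19)[:2] for p in cv2.convexHull(c)],np.float32)
print("circle",cv2.minEnclosingCircle(P))
k=(hsv[...,2]<80).astype(np.uint8); X,Y=int(x),int(y); z=np.zeros_like(k); z[Y-45:Y+45,X-45:X+45]=k[Y-45:Y+45,X-45:X+45]
r=max(cv2.findContours(z,0,2)[0],key=cv2.contourArea); q=cv2.minAreaRect(r); b=cv2.boxPoints(q); print(q,[onz(w,p,45)[:2] for p in b],onz(w,q[0],45))
cv2.polylines(v,[b.astype(int)],True,(0,255,0),1)
cv2.imwrite("pics/w2.png",v); print(read_state()["position"])
E
```

```text
280.0669938212266 157.15502966626113
14204.5 ((283.9892883300781, 152.85638427734375), (134.59915161132812, 135.87428283691406), 20.336427688598633) [460.03  207.335  19.   ]
4815.0 ((-13605.74609375, -9648.05859375), (681.884765625, 34095.3828125), 0.0) [  242.372 -1022.573    19.   ]
circle ((462.9903259277344, 208.68186950683594), 51.103294372558594)
((283.9999694824219, 160.0), (63.99999237060547, 17.999996185302734), 90.0) [array([445.382, 193.421]), array([440.427, 204.166]), array([479.402, 222.833]), array([484.672, 211.41 ])] [461.872 207.677  45.   ]
[510.183 225.058 108.545]
```

View pics/w2.png

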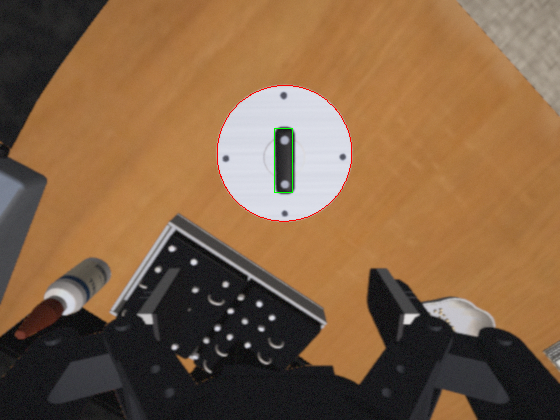

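The cover disc is centred near (284,155), its rivets at (284,96), (285,213), (226,158) and (343,156), and its bar already lies along tool x. I'll measure again now the arm has settled.

```bash
cat > meas.py <<'E'
from h import *
w=get_image("wrist"); st=read_state()
hsv=cv2.cvtColor(w["color"],cv2.COLOR_BGR2HSV)
m=((hsv[...,1]<45)&(hsv[...,2]>150)).astype(np.uint8)
x,y=proj(w,[464.2,206,19])
c=min([c for c in cv2.findContours(m,0,2)[0] if cv2.contourArea(c)>2000],key=lambda c:abs(c.mean(axis=(0,1))-[x,y]).sum())
P=np.array([onz(w,p[0],19)[:2] for p in cv2.convexHull(c)]); 
A=np.c_[2*P,np.ones(len(P))]; s=np.linalg.lstsq(A,(P**2).sum(1),rcond=None)[0]; print("circle",s[:2],np.sqrt(s[2]+s[:2]@s[:2]))
d=((hsv[...,2]<120)).astype(np.uint8); f=np.zeros_like(d); cv2.drawContours(f,[cv2.convexHull(c)],-1,1,-1); f=cv2.erode(f,np.ones((5,5)))
n,l,S,ce=cv2.connectedComponentsWithStats(d*f)
R0=R.from_quat(st["ee_rot"])
for i in range(1,n):
    if S[i,4]>8: print(S[i,4],ce[i],onz(w,ce[i],19 if S[i,4]<200 else 45)[:2])
print(st["position"],R0.as_matrix()[:,0],R0.inv().apply(np.r_[s[:2],19]-st["position"]),st["joint_vel"])
E
python3 meas.py
```

```text
circle [463.029 208.717] 51.01134438081322
21 [282.762  90.619] [423.15  189.416]
1109 [283.894 155.147] [461.764 207.917]
16 [341.5 152. ] [443.949 248.7  ]
15 [225.4 153.6] [482.295 168.65 ]
11 [283.818 208.182] [503.07  227.781]
[511.436 226.038 110.357] [-0.907 -0.421 -0.003] [51.447  4.681 91.218] [ 0.004 -0.029  0.03   0.003  0.005 -0.001]
```

Call:
carry_out([
  [0, 0, -0.013, 45, 4, 10, 1],
  [0, 0, -0.013, 51.4, 4.5, 40, 1],
  [0, 0, -0.013, 51.4, 4.5, 73, 1],
  [0, 0, -0.013, 51.4, 4.5, 73, 1],
  [0, 0, -0.013, 51.4, 4.5, 73, 1],
])

```text
clock: 3.68
position: [463.7, 209.9, 38.2]
ee_rot: [-0.222, 0.975, 0.001, 0.003]
contact_force: [-0.1, -0.3, 0.1]
gripper_width: 85.6
grasp_force: 0.0
```

```bash
python3 -c "
from h import *
s=read_state();print(s['position'],s['contact_force'],s['joints']);print(row([463.1,208.5,37],downR(.447+np.pi)))"
```

```text
[463.659 209.909  38.207] [-0.117 -0.289  0.13 ] [ 0.745  0.411 -0.509  0.001 -0.646 -1.869]
[ 0.001  0.005  0.001  1.12  -1.029  1.2  ]
```

Call:
carry_out([
  [0, 0, 0, 1, -1, 1, 1],
  [0, 0, 0, 1, -1, 1, 0],
  [0, 0, 0, 1, -1, 1, -1],
  [0, 0, 0, 1, -1, 1, -1],
  [0, 0, 0, 1, -1, 1, -1],
])

```text
clock: 4.3
position: [461.3, 207.3, 34.8]
ee_rot: [-0.222, 0.975, -0.0, 0.0]
contact_force: [-2.2, -2.2, 7.5]
gripper_width: 12.9
grasp_force: 30.5
```

Call:
carry_out([
  [0, 0, 0, 0, 0, 0, -1],
  [0, 0, 0, 0, 0, 0, -1],
  [0, 0, 0, 0, 0, 0, -1],
])

```text
clock: 4.68
position: [461.4, 207.3, 35.0]
ee_rot: [-0.222, 0.975, -0.0, 0.0]
contact_force: [-0.6, -0.6, 3.1]
gripper_width: 10.9
grasp_force: 58.8
```

Call:
carry_out([
  [0, 0, 0, 0, 0, -30, -1],
  [0, 0, 0, 0, 0, -80, -1],
  [0, 0, 0, 0, 0, -130, -1],
  [0, 0, 0, 0, 0, -180, -1],
  [0, 0, 0, 0, 0, -180, -1],
])

```text
clock: 5.3
position: [462.9, 208.9, 218.4]
ee_rot: [-0.222, 0.975, 0.002, 0.004]
contact_force: [-0.9, -0.2, -2.7]
gripper_width: 10.8
grasp_force: 58.7
```

```bash
sed -i 's/^yaw=.*/yaw=-0.109; M=np.array([594.5,-28.5,139.0])/' h.py
cat >> h.py <<'E'
def place(h,a=np.radians(192),dx=0,dy=0,cx=-2,cz=21):
    Rt=toolR(a); m=mouthR(yaw); return M+m.apply([dx,dy,h])-Rt.apply([cx,0,cz]),Rt
def show(h,**k):
    p,Rt=place(h,**k); r=row(p,Rt); s=read_state(); print("target",p,"row",r,"now",s["position"],"J",s["joints"],"F_mouth",mouthR(yaw).inv().apply(s["contact_force"]),"clock",s["clock"])
E
python3 - <<'E'
from h import *
w=get_image("wrist"); cv2.imwrite("pics/w3.png",w["color"]); s=read_state(); print(s["contact_force"],s["gripper_width"])
show(80); show(40)
E
```

```text
[-0.52   0.482 -3.046] 10.641772146064016
target [550.261 -24.077 229.71 ] row [   0.166   -0.404    0.34    19.911 -247.664  -14.748] now [461.202 207.908 215.482] J [ 0.744  0.187 -0.294 -0.001 -1.086 -1.868] F_mouth [-1.803  0.423 -2.52 ] clock 5.35
target [567.066 -25.916 193.458] row [   0.166   -0.404    0.34     5.664 -256.652   21.532] now [461.202 207.908 215.482] J [ 0.744  0.187 -0.294 -0.001 -1.086 -1.868] F_mouth [-1.803  0.423 -2.52 ] clock 5.35
```

View pics/w3.png

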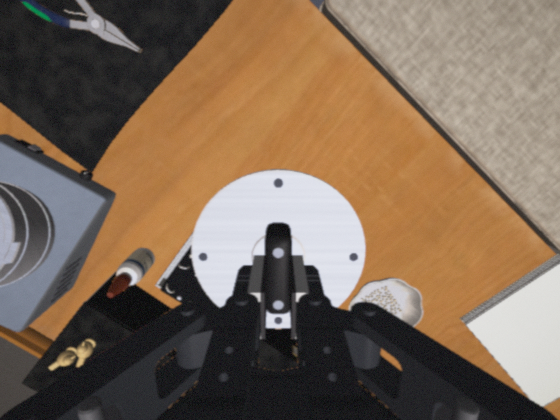

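The cover is held level, with rivets at (278,183), (203,257), (353,257) and (278,321). solvePnP will give its pose in the tool frame.

```bash
python3 - <<'E'
from h import *
w=get_image("wrist"); s=read_state(); g=cv2.cvtColor(w["color"],cv2.COLOR_BGR2GRAY)
P=[]
for (x,y) in [(278,183),(203,257),(353,257),(278,321)]:
    r=g[y-7:y+8,x-7:x+8].astype(float); wt=np.clip(150-r,0,None); yy,xx=np.mgrid[-7:8,-7:8]
    wt[np.hypot(xx,yy)>6]=0; P.append([x+(wt*xx).sum()/wt.sum(),y+(wt*yy).sum()/wt.sum()])
P=np.array(P); print(P)
# cover coords: image up = tool +x ; image right = tool +y ; cover z = -tool z -> cover y = -tool y
O=np.array([[44.3,0,5],[0,44.3,5],[0,-44.3,5],[-44.3,0,5]],float)
ok,rv,tv=cv2.solvePnP(O,P,w["mtx"],None)
print("reproj",np.abs(cv2.projectPoints(O,rv,tv,w["mtx"],None)[0][:,0]-P).max())
Rc=R.from_quat(w["orientation"]); R0=R.from_quat(s["ee_rot"]); RT=R0.inv()*Rc
print("origin in tool",R0.inv().apply(Rc.apply(tv[:,0])+w["position"]-s["position"]))
print((RT*R.from_rotvec(rv[:,0])*R.from_euler('x',np.pi)).as_rotvec())
E
```

```text
[[277.93  182.514]
 [202.592 256.288]
 [353.179 256.352]
 [277.859 319.932]]
reproj 0.018847654766972255
origin in tool [-3.121  0.966 19.364]
[-0.002 -0.003  0.001]
```

```bash
sed -i 's/594.5,-28.5,139/594.5,-29,139/; s/cx=-2,cz=21/cx=-2.5,cz=20/' h.py; python3 -c "
from h import *
show(60)"
```

```text
target [558.632 -25.598 210.471] row [   0.164   -0.408    0.341   11.808 -252.425    3.003] now [460.235 207.156 213.696] J [ 0.744  0.189 -0.296 -0.001 -1.087 -1.868] F_mouth [-1.886  0.621 -2.454] clock 5.4
```

Call:
carry_out([
  [0.03, -0.08, 0.07, 3, -45, -10, -1],
  [0.06, -0.16, 0.14, 5, -95, -15, -1],
  [0.1, -0.25, 0.21, 8, -145, -12, -1],
  [0.13, -0.33, 0.28, 10, -195, -5, -1],
  [0.164, -0.408, 0.341, 12, -245, 3, -1],
])

```text
clock: 6.02
position: [555.2, -20.2, 208.9]
ee_rot: [-0.048, 0.975, -0.034, 0.213]
contact_force: [1.7, -0.5, -1.8]
gripper_width: 10.9
grasp_force: 58.9
```

Call:
carry_out([
  [0, 0, 0, 0, 0, 0, -1],
  [0, 0, 0, 0, 0, 0, -1],
])

```text
clock: 6.28
position: [555.7, -18.9, 210.0]
ee_rot: [-0.049, 0.975, -0.035, 0.213]
contact_force: [0.3, 0.4, -2.0]
gripper_width: 11.0
grasp_force: 59.0
```

```bash
python3 -c "
from h import *
show(30)
show(14)"
```

```text
target [571.235 -26.977 183.282] row [-0.    -0.002  0.    -2.144 -6.919 31.143] now [555.695 -18.902 210.034] J [ 0.337  0.084 -0.656  0.415 -0.469 -2.145] F_mouth [-0.612  0.447 -1.878] clock 6.275
target [577.957 -27.712 168.781] row [-0.    -0.002  0.    -2.17  -6.915 47.143] now [555.695 -18.902 210.034] J [ 0.337  0.084 -0.656  0.415 -0.469 -2.145] F_mouth [-0.612  0.447 -1.878] clock 6.275
```

Call:
carry_out([
  [0, 0, 0, -1, -4, 15, -1],
  [0, 0, 0, -2, -7, 30, -1],
  [0, 0, 0, -2, -7, 37, -1],
  [0, 0, 0, -2, -7, 38, -1],
])

```text
clock: 6.78
position: [574.8, -26.4, 178.3]
ee_rot: [-0.05, 0.975, -0.034, 0.214]
contact_force: [-0.1, 0.6, -2.5]
gripper_width: 11.0
grasp_force: 59.0
```

```bash
python3 - <<'E'
from h import *
s=get_image("side"); t=get_image("top"); w=get_image("wrist")
c=np.zeros((600,800,3),np.uint8)
c[:300,:400]=cv2.resize(s["color"][150:240,210:330],(400,300),interpolation=cv2.INTER_CUBIC)
c[:300,400:]=cv2.resize(t["color"][150:225,255:355],(400,300),interpolation=cv2.INTER_CUBIC)
c[300:,200:600]=cv2.resize(w["color"],(400,300),interpolation=cv2.INTER_AREA)
cv2.imwrite("pics/c4.png",c); show(14)
E
```

```text
target [577.957 -27.712 168.781] row [ 0.001  0.003  0.001  1.804 -0.359 10.813] now [574.987 -26.668 179.288] J [ 0.294  0.153 -0.685  0.483 -0.364 -2.184] F_mouth [-0.655 -0.577 -1.971] clock 6.925
```

View pics/c4.png

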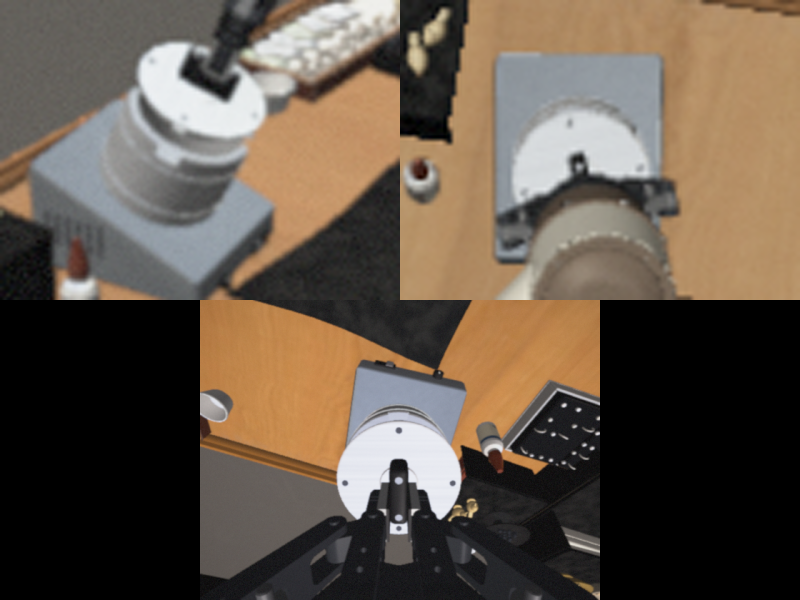

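The cover hovers over the mouth, coaxial in all three views, and a dog rivet lines up with the visible notch. I'll go in gently.

Call:
carry_out([
  [0, 0, 0, 1.8, -0.4, 6, -1],
  [0, 0, 0, 1.8, -0.4, 10.8, -1],
  [0, 0, 0, 1.8, -0.4, 10.8, -1],
])

```text
clock: 7.3
position: [577.5, -28.5, 167.7]
ee_rot: [-0.049, 0.975, -0.034, 0.214]
contact_force: [0.3, -0.4, -2.2]
gripper_width: 10.8
grasp_force: 59.0
```

```bash
python3 -c "
from h import *
show(8)"
```

```text
target [580.477 -27.988 163.343] row [-0.     0.001  0.    -1.005  0.679  5.167] now [577.451 -28.535 167.669] J [ 0.281  0.172 -0.706  0.524 -0.327 -2.218] F_mouth [-0.58  -0.408 -2.149] clock 7.3
```

Call:
carry_out([
  [0, 0, 0, -0.5, 0.4, 2, -1],
  [0, 0, 0, -0.5, 0.4, 4, -1],
  [0, 0, 0, -0.5, 0.4, 4, -1],
])

```text
clock: 7.68
position: [579.8, -28.1, 164.7]
ee_rot: [-0.049, 0.975, -0.034, 0.214]
contact_force: [0.2, 0.4, -3.1]
gripper_width: 10.5
grasp_force: 59.0
```

```bash
python3 -c "
from h import *
show(6)"
```

```text
target [581.317 -28.08  161.531] row [ 0.     0.002  0.    -0.062  0.129  3.48 ] now [579.805 -28.056 164.668] J [ 0.277  0.179 -0.71   0.539 -0.315 -2.231] F_mouth [-1.144  0.434 -2.918] clock 7.675
```

Call:
carry_out([
  [0, 0, 0, 0, 0, 2, -1],
  [0, 0, 0, 0, 0, 4, -1],
  [0, 0, 0, 0, 0, 4, -1],
])

```text
clock: 8.05
position: [581.5, -28.3, 161.0]
ee_rot: [-0.049, 0.975, -0.034, 0.214]
contact_force: [0.0, -0.1, -2.0]
gripper_width: 11.1
grasp_force: 59.0
```

```bash
python3 -c "
from h import *
show(3)"
```

```text
target [582.578 -28.218 158.812] row [ 0.     0.001  0.    -0.113  0.142  2.459] now [581.451 -28.259 161.004] J [ 0.272  0.186 -0.716  0.557 -0.302 -2.246] F_mouth [-0.835 -0.089 -1.847] clock 8.05
```

Still no contact at h≈5.5, so the dogs are probably entering the notches. I'll continue.

Call:
carry_out([
  [0, 0, 0, 0, 0, 1.5, -1],
  [0, 0, 0, 0, 0, 3, -1],
  [0, 0, 0, 0, 0, 3, -1],
])

```text
clock: 8.43
position: [582.7, -28.4, 158.3]
ee_rot: [-0.049, 0.975, -0.034, 0.214]
contact_force: [-0.2, -0.2, -2.4]
gripper_width: 10.8
grasp_force: 59.0
```

```bash
python3 -c "
from h import *
show(0)"
```

```text
target [583.838 -28.356 156.093] row [ 0.     0.002  0.    -0.072  0.14   2.494] now [582.733 -28.389 158.334] J [ 0.269  0.192 -0.72   0.571 -0.293 -2.257] F_mouth [-1.164 -0.222 -2.071] clock 8.425
```

Call:
carry_out([
  [0, 0, 0, 0, 0, 1, -1],
  [0, 0, 0, 0, 0, 2, -1],
  [0, 0, 0, 0, 0, 3, -1],
  [0, 0, 0, 0, 0, 3, -1],
])

```text
clock: 8.93
position: [583.6, -28.4, 157.1]
ee_rot: [-0.049, 0.975, -0.034, 0.215]
contact_force: [-10.9, 3.5, 8.6]
gripper_width: 10.9
grasp_force: 61.0
```

```bash
python3 -c "
from h import *
show(0)"
```

```text
target [583.838 -28.356 156.093] row [-0.     0.003  0.     0.188  0.115  1.061] now [583.569 -28.401 157.141] J [ 0.265  0.194 -0.726  0.586 -0.284 -2.27 ] F_mouth [-6.573  2.244 12.526] clock 8.925
```

Contact came at h≈0–1 mm with about 14 N, which fits seating. I'll release gently and back off along the axis.

Call:
carry_out([
  [0, 0, 0, 0.3, 0, 0, -1],
  [0, 0, 0, 0.3, 0, 0, -0.5],
  [0, 0, 0, 0.3, 0, 0, -0.3],
  [0, 0, 0, 0.3, 0, 0, -0.3],
  [0, 0, 0, 0.3, 0, 0, -0.3],
])

```text
clock: 9.55
position: [584.0, -28.4, 155.7]
ee_rot: [-0.049, 0.975, -0.034, 0.215]
contact_force: [0.8, -0.2, -0.1]
gripper_width: 29.8
grasp_force: 0.0
```

Call:
carry_out([
  [0, 0, 0, 0, 0, -20, -0.3],
  [0, 0, 0, 0, 0, -60, -0.3],
  [0, 0, 0, 0, 0, -100, 0],
  [0, 0, 0, 0, 0, -110, 0],
  [0, 0, 0, 0, 0, -110, 0],
])

```text
clock: 10.18
position: [537.4, -23.4, 255.5]
ee_rot: [-0.049, 0.975, -0.034, 0.215]
contact_force: [0.3, -0.1, -0.5]
gripper_width: 42.6
grasp_force: 0.0
```

```bash
python3 - <<'E'
from h import *
s=get_image("side"); t=get_image("top"); w=get_image("wrist")
import pickle; pickle.dump((s,t,w),open("pics/end.pkl","wb"))
c=np.zeros((600,800,3),np.uint8)
c[:300,:400]=cv2.resize(s["color"][150:240,210:330],(400,300),interpolation=cv2.INTER_CUBIC)
c[:300,400:]=cv2.resize(t["color"][150:225,255:355],(400,300),interpolation=cv2.INTER_CUBIC)
c[300:,200:600]=cv2.resize(w["color"],(400,300),interpolation=cv2.INTER_AREA)
cv2.imwrite("pics/c5.png",c); st=read_state(); print(st["position"],st["contact_force"],st["gripper_width"])
E
```

```text
[536.936 -23.798 253.44 ] [0.79  1.215 0.319] 42.97744311859535
```

View pics/c5.png

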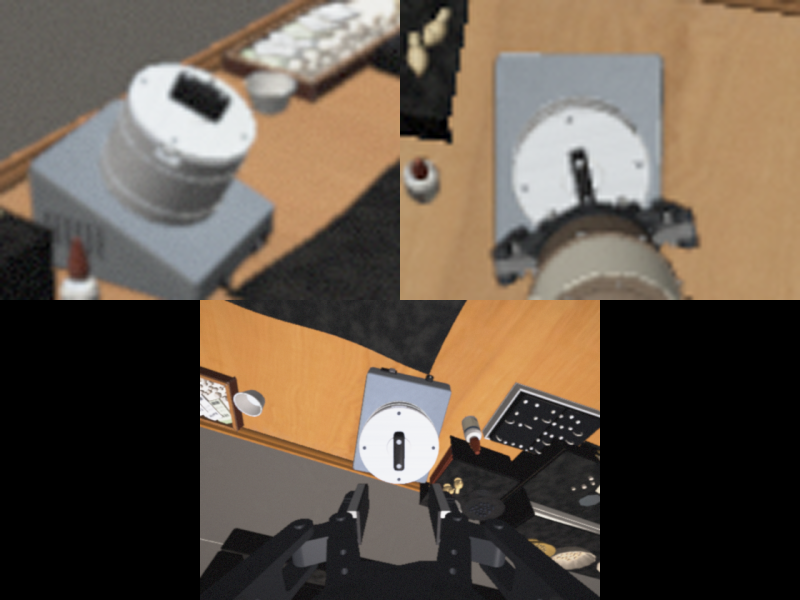

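The cover looks flush on the rim in the side view, with rivets in the wrist image at about (277,158), (228,207), (328,207) and (278,251). I'll check pose and tilt numerically.

```bash
python3 - <<'E'
from h import *
w=get_image("wrist"); g=cv2.cvtColor(w["color"],cv2.COLOR_BGR2GRAY)
P=[]
for (x,y) in [(277,158),(228,207),(328,207),(278,251)]:
    for _ in range(3):
        X,Y=int(round(x)),int(round(y)); r=g[Y-6:Y+7,X-6:X+7].astype(float); yy,xx=np.mgrid[-6:7,-6:7]; wt=np.clip(r[np.hypot(xx,yy)<5].max()-50-r,0,None); wt[np.hypot(xx,yy)>5]=0
        x,y=X+(wt*xx).sum()/wt.sum(),Y+(wt*yy).sum()/wt.sum()
    P.append([x,y])
P=np.array(P); print(P)
O=np.array([[44.3,0,5],[0,44.3,5],[0,-44.3,5],[-44.3,0,5]],float)
ok,rv,tv=cv2.solvePnP(O,P,w["mtx"],None)
print("reproj",np.abs(cv2.projectPoints(O,rv,tv,w["mtx"],None)[0][:,0]-P).max())
Rc=R.from_quat(w["orientation"]); m=mouthR(yaw); Q=Rc*R.from_rotvec(rv[:,0])
z=m.inv().apply(Q.apply([0,0,1])); print("z axis in mouth",z,"pos",Rc.apply(tv[:,0])+w["position"],"in mouth",m.inv().apply(Rc.apply(tv[:,0])+w["position"]-M), "rot",(m.inv()*Q).as_rotvec())
E
```

```text
[[278.092 158.393]
 [229.873 206.878]
 [326.408 206.906]
 [278.081 251.01 ]]
reproj 0.025926199991147314
z axis in mouth [ 0.001 -0.003  1.   ] pos [592.906 -28.683 139.605] in mouth [-1.212  0.142  1.232] rot [-0.001  0.004 -2.932]
```

```bash
python3 -c "
from bench import *
print(job_done())"
```

```text
the job is handed in; nothing more can be done
None
```

The cover is on the barrel with its dogs in the notches, measured parallel to the rim within about 0.2° and about 1 mm off seated height (within camera calibration), then released; peak contact read was about 15 N, and I handed the job in without seeing a verdict.

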